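# Mount a feed roller on its spindle and seat it in the test stand

### The job

Slip the large open-bored feed roller down over the upright steel spindle, fully home on the spindle's foot, where the spindle stands on the table. Then lift the spindle with the roller on it and set the pair into the round recess of the test stand, foot flat on the bottom of the recess and shaft upright, and let go.

Things in the scene. Friction and masses are not known exactly. Their poses are not given: they have to be found in the camera images.
- roller_center (a point): centre (15 mm above the underside) of the feed roller to mount: black rubber tyre on a grey plastic hub, lying flat, axis (z) vertical, same either way up; 60 mm across, 30 mm high, open through-bore 38 mm across, 90 g. It is the large roller one can see through: one bystander of its size has a closed hub, another is only 40 mm across
- spindle_center (a point): centre (35 mm above the underside) of the loose steel spindle standing on the table, 70 mm tall, 300 g: round foot 64 mm across, 12 mm thick; on it a centring cone (32 mm across at the foot, 16 mm across 26 mm up); then a plain shaft 16 mm across to the top. z is up the shaft. A roller that is home lies on the foot, its centre 8 mm below this point; the top 28 mm of shaft then stand clear to grip
- seat (a point): centre of the bottom of the round recess in the test stand, a fixed aluminium plate 110 x 150 mm, 24 mm high; the recess is 85 mm across and 14 mm deep, its bottom 10 mm above the table. z is up, y along the plate's long side; a grey motor box 45 mm high adjoins the plate's +y end (75 to 125 mm from the recess centre)
Not all that is in view belongs to the job. There is more than one size of the part that bears spindle_center; the job needs the largest.

How it is judged (in metres and radians):
On the way, in this order (a step that is already met when the one before it is completed fails the run):
1. the roller lies home on the foot of the spindle, let go, while the spindle stands on the table outside the stand (z of roller_center in the frame of spindle_center between -0.014 and -0.002 m and horizontal distance between roller_center and spindle_center below 0.01 m and angle between the z axis of roller_center and the z axis of spindle_center, either way round below 0.15 rad and angle between spindle_center's own z axis and vertical below 0.15 rad and height (world z) of spindle_center below 0.042 m and horizontal distance between spindle_center and seat above 0.06 m and contact force between the fingers and roller below 0.1 N), for 0.2 s.
2. the spindle is lifted clear of the table with the roller still on it (height (world z) of spindle_center above 0.06 m and distance between roller_center and spindle_center below 0.02 m), for 0.1 s.
At the end, for the whole second after the job is handed in: the spindle stands in the recess of the stand, its foot on the bottom (height within 5 mm), within 14 mm of the recess centre and upright within 0.1 rad; the roller lies home on the spindle's foot (within 6 mm in height, 10 mm sideways, 0.15 rad); both at rest and let go (horizontal distance between spindle_center and seat below 0.014 m and z of spindle_center in the frame of seat between 0.03 and 0.04 m and angle between spindle_center's own z axis and vertical below 0.1 rad and z of roller_center in the frame of spindle_center between -0.014 and -0.002 m and horizontal distance between roller_center and spindle_center below 0.01 m and angle between the z axis of roller_center and the z axis of spindle_center, either way round below 0.15 rad and linear speed of each of spindle, roller below 0.02 m/s); the robot touches nothing.
It also fails if it takes over 51 s, if anything falls off the work surface, if the arm or the gripper's body presses on something with over 40 N, if the wrist force passes 120 N, or if a joint passes its speed limit or range.

### The arm

A 6-joint arm with a two-finger parallel gripper is mounted at the origin on the work surface. World frame = base frame: x ahead of the robot, y to its left, z up, the work surface at z = 0. Lengths are in mm, angles in rad, forces in N, time in s.
With the tool pointing down it reaches from about 400 to 925 mm from the base axis. Payload 12.5 kg.
Tool frame: the origin (TCP) lies at the very end of the fingers, on their centre line; the grasp point (between the pads) lies 19 mm behind it; z points along the fingers, x is the direction in which the jaws open and shut, and the axes are right-handed (so a half turn about z gives the same grasp; the last joint's range is limited). The gripper opens to 95 mm and grips with 3 to 60 N. Pads are 20 mm wide; open, the fingers measure 119 mm over their backs; the gripper's body (75 mm by 180 mm) begins 59 mm behind the grasp point.
Start: joints at [1.08, 0.491, 1.559, -0, 1.092, -0.106], TCP at [234.594, 579.321, 214.661] pointing down, gripper open.
Joint ranges: [-3.1, 3.1], [-0.84, 2.19], [0.05, 2.79], [-1.13, 4.28], [0.06, 2.93], [-2.69, 2.69]. Speed limits (rad/s): [2.22, 2.22, 2.79, 3.14, 3.14, 3.14].

### API

Orientations are given as [roll, pitch, yaw] about the fixed x, y, z axes, in that order (R = Rz(yaw) Ry(pitch) Rx(roll)).
In Python, from cell import env gives the robot as it stands.
- The arm moves only by the tool arm_command, never from a script. Its argument "motion" is one flat list of numbers, 7 for each row, row after row: the opening, from -1 (shut) to 1 (fully open), then the shift along the tool's x, y, z in mm, then the turn, a rotation vector about the tool's x, y, z in degrees. In form: [fingers, dx, dy, dz, rx, ry, rz, fingers, dx, dy, dz, rx, ry, rz, ...]. A call has 1 to 20 rows; each row is the pose to reach, as a shift and turn from the pose commanded when the call began, along the tool's axes at that moment; what a row does not reach only later rows make up. A row lasts 1/10 s, in which the tool goes at most 50 mm and 8.59 degrees, less where a joint would pass 70% of its speed; a pose out of reach is approached as far as the arm can. A call with a gripper value outside its range is refused whole. The fingers move at their own pace and stop on an object; the grip force is fixed at half the most. Time passes only in rows, so rows that repeat a pose let the fingers close. It gives the time, the measured TCP pose, the force and the opening at its end, in the units of the state.
- env.state(): the state, without advancing time (a new reading comes with each control period).
- env.read_camera(name): name is "side" or "top"; returns (picture, depth): 400x640x3 uint8, red, green, blue; 400x640 float32, mm along the optical axis (not along the pixel's ray), 0 where there is no reading.
- env.calibration(name): a dict with "fx", "fy", "cx", "cy" (pixels), "distortion" ([k1, k2, p1, p2, k3] as OpenCV has them; the pictures are not rectified), "cam_to_world" (4x4, takes a point from camera to world coordinates). Camera axes: x right, y down, z forward; pixel columns grow to the right and rows downward; lengths in mm; the calibration is good to about 2 mm. A picture is of the moment at which its call begins. calibration takes no time and is no camera call.
- env.job_done(): hands the job in, once; it reports no verdict.
Trained networks look in the newest picture that a camera, given by its name, has taken for a name from the list of things; names that differ only in an ending like _2 or _b are one class to them, and where a whole thing is asked for, a point or a joint stands for the part that bears it (a point fixed in the world has none). Each returns a list of dicts, best first, with "confidence" (0 to 1); they miss things now and then, are a little off and sometimes report something else, mostly with a low value. They report only what shows in the picture. A call takes as long as a camera call. They do not tell look-alikes from the thing itself.
- env.recognise(camera, label): "location" ([column, row] in pixels, amid what is visible of it).
- env.silhouettes(camera, label): "region" (400x640 bool, what is visible of it) and "location" ([column, row] in pixels, amid what is visible of it).
- env.spot_point(camera, label): "location" ([column, row] in pixels: a listed point, or the origin of a listed thing).
The state is a dict: "t": time; "joints": joint angles; "qvel": joint speeds; "tau": joint torques, N m; "eef_pos": TCP position; "tcp_rot": TCP orientation; "ft_force": force on the tool from outside, world axes, zero at the start; "moment": the same for the moment, N m; "opening": opening from 0.0 (shut) to 1.0 (fully open).
Only numpy, scipy, OpenCV 4.12 (cv2) and the standard library are available. Lean on these libraries where they do the work, as an engineer would, in place of code of your own. Each camera call takes 0.05 s, during which the arm holds its last target.

## Working session

There is one attempt and no reset: what is moved stays moved. The work goes in short steps, Python scripts to look and compute and a tool call to move; the robot and the scene stay as the last step left them, time stands still between calls to the robot, and variables do not carry over. Pictures are saved under pics/ and viewed, and the job is handed in when it is done.

Besides the shell and the picture viewer there is one more tool, called after "Call:" in YAML: its name, and indented under it one key for each argument. arm_command: Moves the arm, as the interface text tells. Its arguments: {"type":"object","properties":{"motion":{"type":"array","items":{"type":"number"}}},"required":["motion"]}

```bash
ls; mkdir -p pics; python3 - <<'E'
from cell import env
import cv2
print(env.state())
for n in("top","side"):
    p,d=env.read_camera(n); cv2.imwrite(f"pics/{n}0.png",p[:,:,::-1])
    c=env.calibration(n);print(c)
E
```

```text
pics
{'t': 0.0, 'joints': array([ 1.08042271e+00,  4.91540736e-01,  1.55946803e+00, -2.74163974e-05,
        1.09170925e+00, -1.05628243e-01]), 'qvel': array([-3.74516728e-05,  8.62575513e-04,  1.82360140e-04, -1.26997642e-03,
        2.02574423e-03,  1.21462251e-03]), 'tau': array([-4.34932617e-04, -6.12647152e+01, -2.58186507e+01,  6.93228585e-02,
        4.80353634e-02, -4.73384762e-05]), 'eef_pos': array([234.45680244, 579.08036475, 214.06705071]), 'tcp_rot': array([-3.14149818e+00,  1.12165439e-03,  1.18606366e+00]), 'ft_force': array([0.19126393, 0.23210007, 0.21565746]), 'moment': array([-0.00786715,  0.0120852 , -0.01743645]), 'opening': 1.000014740022444}
{'fx': 428.5625097711763, 'fy': 428.5625097711763, 'cx': 316.0837323705998, 'cy': 207.72155956777354, 'distortion': array([-0.0130067,  0.       ,  0.       ,  0.       ,  0.       ]), 'cam_to_world': array([[ 1.13339051e-01, -9.68139985e-01,  2.23291803e-01,
         2.97960541e+02],
       [-9.93555383e-01, -1.10122801e-01,  2.68453064e-02,
         3.30531395e+01],
       [-1.40049567e-03, -2.24895395e-01, -9.74381907e-01,
         1.17448717e+03],
       [ 0.00000000e+00,  0.00000000e+00,  0.00000000e+00,
         1.00000000e+00]])}
{'fx': 367.9974669604845, 'fy': 367.9974669604845, 'cx': 319.1272394093446, 'cy': 201.4210383773284, 'distortion': array([-0.00539021,  0.        ,  0.        ,  0.        ,  0.        ]), 'cam_to_world': array([[-9.75572841e-01, -1.78561128e-01,  1.27959197e-01,
         4.28259421e+02],
       [-2.19037585e-01,  7.46294386e-01, -6.28543734e-01,
         6.93248236e+02],
       [ 1.67382476e-02, -6.41218069e-01, -7.67176133e-01,
         8.22644251e+02],
       [ 0.00000000e+00,  0.00000000e+00,  0.00000000e+00,
         1.00000000e+00]])}
```

View pics/top0.png

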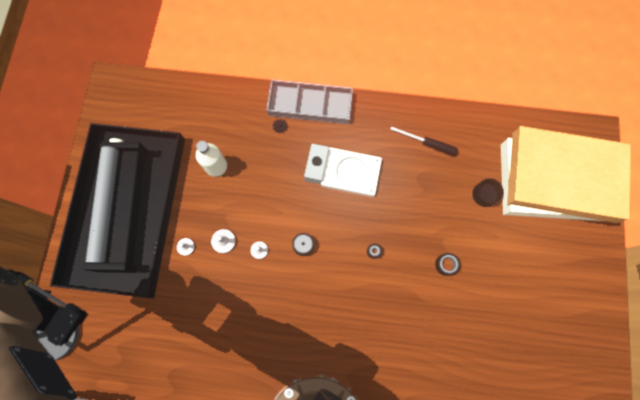

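View pics/side0.png

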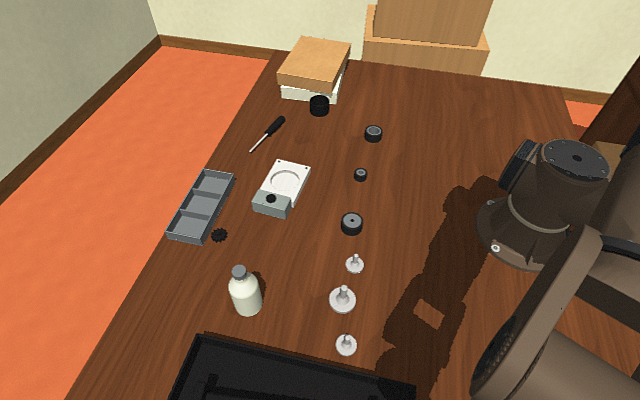

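The top picture shows the open roller at (448,264), with the closed-hub one at (303,244) and the small one at (375,251). The largest spindle is at (223,241), between smaller ones at (186,246) and (259,250). The recess is at about (352,172), with the motor box at (316,162).

```bash
cat > h.py <<'E'
from cell import env
import numpy as np, cv2
def cloud(n,grab=True):
    p,d=env.read_camera(n); c=env.calibration(n)
    K=np.array([[c['fx'],0,c['cx']],[0,c['fy'],c['cy']],[0,0,1]])
    v,u=np.mgrid[0:400,0:640]
    uv=np.stack([u,v],-1).reshape(-1,1,2).astype(np.float64)
    n_=cv2.undistortPoints(uv,K,c['distortion']).reshape(400,640,2)
    P=np.dstack([n_*d[...,None],d])
    T=c['cam_to_world']; W=P@T[:3,:3].T+T[:3,3]
    W[d==0]=np.nan
    return p,d,W
def ray(n,uv,z):
    c=env.calibration(n)
    K=np.array([[c['fx'],0,c['cx']],[0,c['fy'],c['cy']],[0,0,1]])
    q=cv2.undistortPoints(np.array(uv,float).reshape(-1,1,2),K,c['distortion']).reshape(-1,2)
    T=c['cam_to_world']; D=np.c_[q,np.ones(len(q))]@T[:3,:3].T
    s=(z-T[2,3])/D[:,2]
    return T[:3,3]+D*s[:,None]
def fitcirc(x,y):
    A=np.c_[2*x,2*y,np.ones(len(x))]; s=np.linalg.lstsq(A,x*x+y*y,rcond=None)[0]
    return s[0],s[1],np.sqrt(s[2]+s[0]**2+s[1]**2)
E
python3 - <<'E'
from h import *
for n in("top","side"):
    p,d,W=cloud(n)
    np.save(f"pics/{n}W.npy",W); cv2.imwrite(f"pics/{n}1.png",p[:,:,::-1])
    for lab in("roller_center","spindle_center","seat"):
        for r in env.spot_point(n,lab)[:5]:
            z={"roller_center":15,"spindle_center":35,"seat":10}[lab]
            print(n,lab,round(r['confidence'],2),np.round(r['location'],1),np.round(ray(n,r['location'],z)[0],1))
    for nm,c in dict(roll={'top':(448,264),'side':(373,133)},spin={'top':(223,241),'side':(342,298)}).items():
        u,v=c[n]; R=W[v-22:v+23,u-22:u+23].reshape(-1,3); R=R[~np.isnan(R[:,0])]
        print(n,nm,'table z',np.median(R[:,2]),'hist',np.histogram(R[:,2],np.arange(-5,85,5))[0])
        m=R[:,2]>((20 if nm=='roll' else 6))
        q=R[m]; print(q.min(0),q.max(0),(q.min(0)+q.max(0))/2)
E
python3 - <<'E'
import cv2,numpy as np
a=cv2.imread('pics/top1.png');b=cv2.imread('pics/side1.png')
f=lambda im,u,v:cv2.resize(im[v-35:v+35,u-45:u+45],None,fx=4,fy=4)
cv2.imwrite('pics/crop.png',np.vstack([np.hstack([f(a,448,264),f(a,223,241)]),np.hstack([f(b,373,133),f(b,342,298)])]))
E
```

```text
top roller_center 0.65 [447.5 263.7] [ 449.7 -304.9   15. ]
top roller_center 0.4 [219.9 232.5] [464.6 319.2  15. ]
top spindle_center 0.81 [221.7 237.1] [449.9 307.4  35. ]
top spindle_center 0.67 [261.4 246.4] [437.1 197.7  35. ]
top spindle_center 0.58 [185.7 244.2] [419.9 400.4  35. ]
top seat 0.72 [350.9 174.1] [673.4 -22.   10. ]
top roll table z 1.528441466592085 hist [ 526 1092   80   25   20   19  110  137    7    0    0    0    0    0
    0    0    0]
[ 419.88310254 -331.11930538   21.10084537] [ 477.71665645 -272.07688395   37.73877731] [ 448.7998795  -301.59809467   29.41981134]
top spin table z 1.8374049916890272 hist [ 489 1034  106  236   70   21    7    3    3    3    2    4    4    3
    8   19    1]
[388.17801971 245.85627736   6.02731914] [511.36341044 374.59460652  75.4618049 ] [449.77071508 310.22544194  40.74456202]
side roller_center 0.72 [371.7 131.3] [ 456.6 -314.9   15. ]
side spindle_center 0.72 [344.1 339.5] [424.1 409.1  35. ]
side spindle_center 0.61 [343.7 291.3] [444.6 299.9  35. ]
side spindle_center 0.55 [356.1 256.9] [431.  201.7  35. ]
side seat 0.81 [282.9 185.4] [682.5  -8.1  10. ]
side roll table z -0.2258239693322821 hist [1083  683   29   29   37   31   99   20    0    0    0    0    0    0
    0    0    0]
[ 420.77406857 -337.79650517   20.04638486] [ 479.18852789 -273.7668193    32.70744989] [ 449.98129823 -305.78166223   26.37691737]
side spin table z 0.15495133259798877 hist [955 495  91 313  39  26   7   5   9   7   7   8   4   8  29   8   0]
[413.63954479 276.35307412   6.05850806] [475.9153276  340.32184081  71.21627043] [444.7774362  308.33745746  38.63738925]
```

View pics/crop.png

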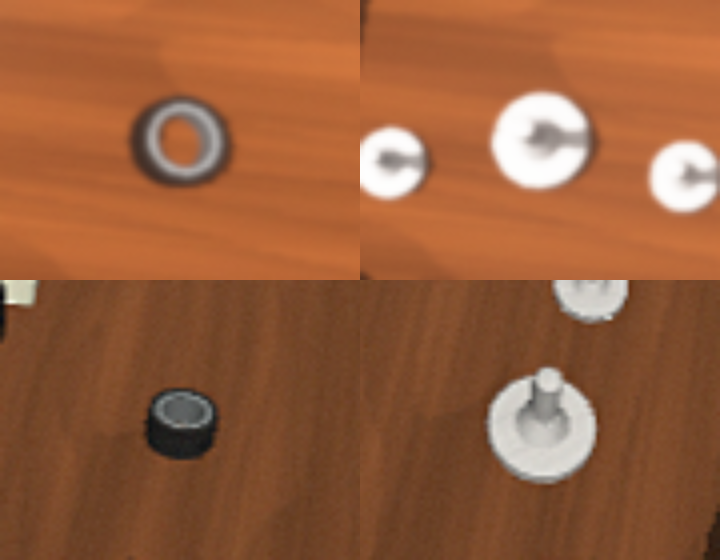

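```bash
cat > fit.py <<'E'
from h import *
from scipy.optimize import minimize
def proj(n,P):
    c=env.calibration(n);K=np.array([[c['fx'],0,c['cx']],[0,c['fy'],c['cy']],[0,0,1]])
    T=np.linalg.inv(c['cam_to_world'])
    return cv2.projectPoints(P,cv2.Rodrigues(T[:3,:3])[0],T[:3,3],K,c['distortion'])[0].reshape(-1,2)
t=np.linspace(0,2*np.pi,60,endpoint=False)
def ring(x,y,z,r): return np.c_[x+r*np.cos(t),y+r*np.sin(t),0*t+z]
def render(n,parts,x,y,box,S=8):
    u0,v0,w,h=box; im=np.zeros((h*S,w*S),np.uint8)
    for (r,z0,z1) in parts:
        q=proj(n,np.r_[ring(x,y,z0,r),ring(x,y,z1,r)])
        q=((q-[u0-.5,v0-.5])*S).astype(np.float32)
        cv2.fillConvexPoly(im,cv2.convexHull(q).astype(np.int32),255)
    return cv2.resize(im,(w,h),interpolation=cv2.INTER_AREA)/255.
def fitmask(n,M,parts,x,y):
    vs,us=np.nonzero(M); box=(us.min()-5,vs.min()-5,np.ptp(us)+11,np.ptp(vs)+11)
    m=M[box[1]:box[1]+box[3],box[0]:box[0]+box[2]].astype(float)
    r=minimize(lambda p:((render(n,parts,p[0],p[1],box)-m)**2).sum(),[x,y],method='Nelder-Mead',options=dict(initial_simplex=[[x,y],[x+6,y],[x,y+6]]))
    return r.x,r.fun,m.sum()
E
python3 - <<'E'
from fit import *
for n in("top","side"):
    p,d,W=cloud(n)
    for lab,parts in dict(roller_center=[(30,0,30)],spindle_center=[(32,0,12),(8,12,70)]).items():
        for s in env.silhouettes(n,lab)[:4]:
            M=s['region']; q=W[M]; c=np.nanmedian(q,0)
            x,f,a=fitmask(n,M,parts,c[0],c[1])
            print(n,lab,round(s['confidence'],2),np.round(s['location']),np.round(x,1),'err',round(f,1),'of',a)
    # seat plate
    R=W.reshape(-1,3)
    m=(R[:,2]>18)&(R[:,2]<30)&(abs(R[:,0]-675)<110)&(abs(R[:,1]+15)<130)
    q=R[m][:,:2].astype(np.float32); print(n,'plate top',cv2.minAreaRect(q),m.sum())
    m=(R[:,2]>38)&(R[:,2]<52)&(abs(R[:,0]-675)<110)&(abs(R[:,1]-60)<80)
    q=R[m][:,:2].astype(np.float32); print(n,'box top',cv2.minAreaRect(q),m.sum())
    m=(R[:,2]>4)&(R[:,2]<15.5)&(np.hypot(R[:,0]-675,R[:,1]+15)<45)
    q=R[m]; print('recess',np.median(q,0),cv2.minEnclosingCircle(q[:,:2].astype(np.float32)),m.sum())
E
python3 - <<'E'
import cv2,numpy as np
a=cv2.imread('pics/top1.png');b=cv2.imread('pics/side1.png')
f=lambda im,u,v:cv2.resize(im[v-35:v+35,u-45:u+45],None,fx=4,fy=4)
cv2.imwrite('pics/crop2.png',np.hstack([f(a,348,172),f(b,285,185)]))
E
```

```text
top roller_center 0.64 [451. 259.] [ 449.3 -303.2] err 105.2 of 380.0
top spindle_center 0.56 [224. 238.] [444.  307.7] err 11.1 of 466.0
top spindle_center 0.5 [184. 246.] [421.6 395.9] err 199.9 of 204.0
top plate top ((681.7771606445312, 1.9658737182617188), (197.9574737548828, 112.90174102783203), 84.87772369384766) 1380
top box top ((689.3073120117188, 77.51823425292969), (50.269351959228516, 101.86903381347656), 84.89681243896484) 585
recess [680.72002828 -20.03659778  10.90829075] ((680.416015625, -19.893722534179688), 41.5781364440918) 572
side roller_center 0.75 [372. 130.] [ 450.9 -307.2] err 26.3 of 248.0
side spindle_center 0.86 [341. 297.] [444.7 306.9] err 17.6 of 594.0
side spindle_center 0.81 [357. 268.] [442.8 204.4] err 224.3 of 249.0
side spindle_center 0.57 [346. 343.] [422.3 418.6] err 306.5 of 376.0
side plate top ((682.628662109375, 2.9885635375976562), (202.8820343017578, 111.39122772216797), 84.2880859375) 924
side box top ((689.33203125, 78.83163452148438), (52.151611328125, 101.04090118408203), 84.17671966552734) 519
recess [680.35164569 -24.69490205   9.34512827] ((681.201904296875, -27.580459594726562), 40.6860466003418) 350
```

View pics/crop2.png

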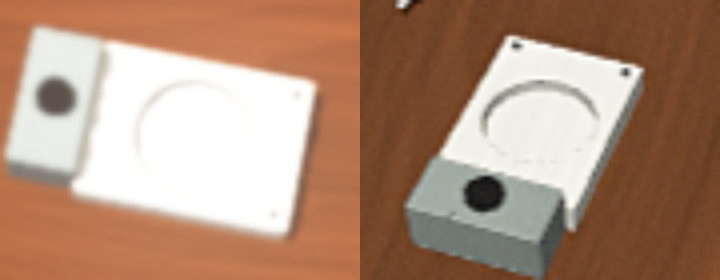

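The recess fits in both views put the seat at about (680,-22), the spindle at (444.5,307) and the roller at (450,-305). First I move above the roller with yaw 0, by way of (500,100).

Call:
arm_command:
  motion: [1,-344,426,0,0,0,68,1,-344,426,0,0,0,68,1,-344,426,0,0,0,68,1,-344,426,0,0,0,68,1,-344,426,0,0,0,68,1,-344,426,0,0,0,68,1,-344,426,0,0,0,68,1,-344,426,0,0,0,68,1,-344,426,0,0,0,68,1,-344,426,0,0,0,68,1,-344,426,0,0,0,68,1,-738,532,64,0,0,68,1,-738,532,64,0,0,68,1,-738,532,64,0,0,68,1,-738,532,64,0,0,68,1,-738,532,64,0,0,68,1,-738,532,64,0,0,68,1,-738,532,64,0,0,68,1,-738,532,64,0,0,68,1,-738,532,64,0,0,68]

```text
t: 2.8
eef_pos: [449.8, -308.5, 149.8]
tcp_rot: [3.141, 0.0, -0.004]
ft_force: [0.2, -0.1, 0.3]
opening: 1.002
```

```bash
cat >> h.py <<'E'
def go(x,y,z,yaw=0):
    from scipy.spatial.transform import Rotation as Ro
    s=env.state(); R=Ro.from_euler('xyz',s['tcp_rot']); 
    G=Ro.from_euler('xyz',[np.pi,0,yaw])
    print('t',round(s['t'],2),'at',np.round(s['eef_pos'],1),np.round(s['tcp_rot'],3),'open',round(s['opening'],3),'F',np.round(s['ft_force'],1))
    print('shift',np.round(R.inv().apply(np.array([x,y,z])-s['eef_pos']),1),'turn',np.round(np.degrees((R.inv()*G).as_rotvec()),2))
E
python3 - <<'E'
from fit import *
go(450,-305,5)
p,d,W=cloud('side'); cv2.imwrite('pics/s2.png',p[:,:,::-1])
for n in('side','top'):
    if n=='top': p,d,W=cloud('top'); cv2.imwrite('pics/t2.png',p[:,:,::-1])
E
```

```text
t 2.8 at [ 449.8 -308.5  149.8] [ 3.141  0.    -0.004] open 1.002 F [ 0.2 -0.1  0.3]
shift [  0.2  -3.5 144.8] turn [ 0.02  0.   -0.24]
```

```bash
python3 - <<'E'
from fit import *
go(450,-305,5)
for n,c in (("top",(448,264)),("side",(373,133))):
    W=np.load(f"pics/{n}W.npy"); im=cv2.imread(f"pics/{n}1.png")
    M=np.zeros((400,640),bool); u,v=c; k=18
    sub=im[v-k:v+k,u-k:u+k].astype(int)
    m=(sub[...,2]-sub[...,0])<40   # non-wood (grey/black)
    m=m.astype(np.uint8)
    cs=cv2.findContours(m,cv2.RETR_EXTERNAL,cv2.CHAIN_APPROX_NONE)[0]; cc=max(cs,key=cv2.contourArea)
    o=np.zeros_like(m); cv2.drawContours(o,[cc],-1,1,-1); M[v-k:v+k,u-k:u+k]=o>0
    print(n,fitmask(n,M,[(30,0,30)],450,-305))
E
```

```text
t 2.9 at [ 450.1 -306.   150.1] [-3.141  0.    -0.004] open 1.0 F [-0.   0.3 -0.2]
shift [-1.000e-01 -9.000e-01  1.451e+02] turn [-0.03  0.02 -0.21]
top (array([ 449.83574295, -304.66084862]), np.float64(65.65333333333334), np.float64(392.0))
side (array([ 451.39922905, -304.45201969]), np.float64(12.29682429834679), np.float64(268.0))
```

Call:
arm_command:
  motion: [1,0,0,45,0,0,0,1,0,0,90,0,0,0,1,0,0,120,0,0,0,1,0,0,135,0,0,0,1,0,0,145,0,0,0,1,0,0,145,0,0,0,1,0,0,145,0,0,0,-1,0,0,145,0,0,0,-1,0,0,145,0,0,0,-1,0,0,145,0,0,0,-1,0,0,145,0,0,0,-1,0,0,145,0,0,0,-1,0,0,145,0,0,0,-1,0,0,145,0,0,0]

```text
t: 4.3
eef_pos: [450.7, -304.4, 5.7]
tcp_rot: [-3.142, -0.0, -0.001]
ft_force: [-1.3, 0.2, 3.7]
opening: 0.636
```

```bash
python3 - <<'E'
from fit import *
go(450,-305,150)
p,d,W=cloud('side'); im=p[:,:,::-1]
cv2.imwrite('pics/s3.png',cv2.resize(im[60:200,270:470],None,fx=4,fy=4))
go(444.5,307,100)
E
```

```text
t 4.3 at [ 450.7 -304.4    5.7] [-3.142e+00 -0.000e+00 -1.000e-03] open 0.636 F [-1.3  0.2  3.7]
shift [  -0.7    0.6 -144.3] turn [-0.   -0.01 -0.05]
t 4.35 at [ 450.7 -304.4    5.7] [-3.142e+00 -0.000e+00 -1.000e-03] open 0.632 F [-1.2 -0.2  4. ]
shift [  -6.7 -611.4  -94.2] turn [-0.   -0.   -0.05]
```

View pics/s3.png

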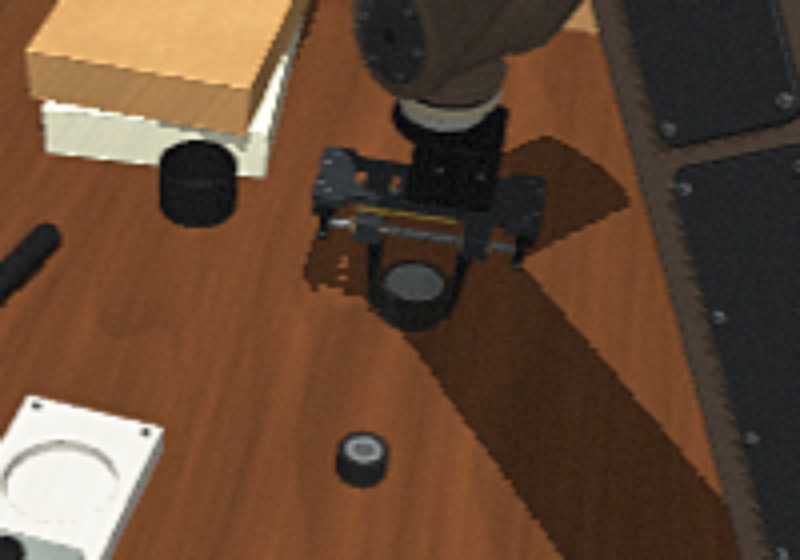

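The roller is held between the jaws, with the opening at 0.636 × 95 = 60 mm. I lift it and carry it to above the spindle.

Call:
arm_command:
  motion: [-1,0,0,-30,0,0,0,-1,0,0,-70,0,0,0,-1,0,0,-110,0,0,0,-1,0,-10,-145,0,0,0,-1,-3,-50,-145,0,0,0,-1,-6,-100,-145,0,0,0,-1,-6,-150,-145,0,0,0,-1,-6,-200,-145,0,0,0,-1,-6,-250,-145,0,0,0,-1,-6,-300,-145,0,0,0,-1,-6,-350,-145,0,0,0,-1,-6,-400,-145,0,0,0,-1,-6,-450,-145,0,0,0,-1,-6,-500,-145,0,0,0,-1,-6,-550,-145,0,0,0,-1,-6,-590,-145,0,0,0,-1,-6,-611.5,-145,0,0,0,-1,-6,-611.5,-145,0,0,0,-1,-6,-611.5,-145,0,0,0,-1,-6,-611.5,-145,0,0,0]

```text
t: 6.35
eef_pos: [445.1, 306.2, 150.5]
tcp_rot: [3.141, 0.0, -0.002]
ft_force: [0.0, 0.3, -0.5]
opening: 0.634
```

```bash
python3 - <<'E'
from fit import *
p,d,W=cloud('side'); im=p[:,:,::-1]
cv2.imwrite('pics/s4.png',cv2.resize(im[180:330,240:440],None,fx=4,fy=4))
go(444.5,307,18)
E
```

```text
t 6.4 at [445.2 306.1 150.6] [ 3.141e+00  0.000e+00 -2.000e-03] open 0.637 F [ 0.3 -0.1  0.5]
shift [ -0.7  -0.9 132.6] turn [ 0.01  0.02 -0.11]
```

View pics/s4.png

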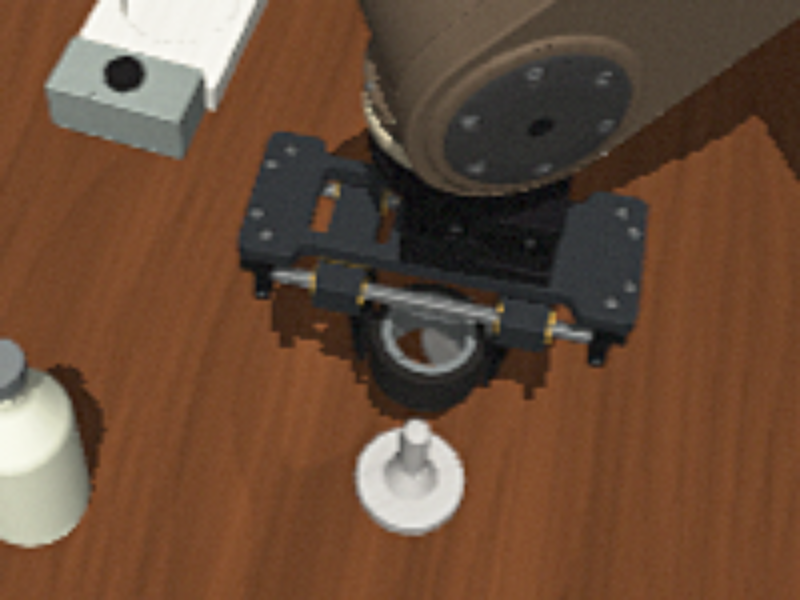

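The roller hangs level at about crop pixel (430,335) over the large spindle, whose shaft is at (410,440). I lower it over the shaft top, with a stop partway to check.

Call:
arm_command:
  motion: [-1,-0.5,-1,30,0,0,0,-1,-0.5,-1,50,0,0,0,-1,-0.5,-1,60,0,0,0,-1,-0.5,-1,70,0,0,0,-1,-0.5,-1,80,0,0,0,-1,-0.5,-1,90,0,0,0,-1,-0.5,-1,90,0,0,0]

```text
t: 7.1
eef_pos: [444.4, 307.9, 59.7]
tcp_rot: [3.141, 0.001, -0.001]
ft_force: [-1.0, 0.1, -1.5]
opening: 0.632
```

```bash
python3 - <<'E'
from fit import *
p,d,W=cloud('side'); im=p[:,:,::-1]
cv2.imwrite('pics/s5.png',cv2.resize(im[210:360,240:440],None,fx=4,fy=4))
go(444.5,307,20)
E
```

```text
t 7.15 at [444.6 308.   60.3] [ 3.141e+00  1.000e-03 -1.000e-03] open 0.635 F [ 0.4  0.2 -0.5]
shift [-0.1  1.  40.3] turn [ 0.01  0.04 -0.06]
```

View pics/s5.png

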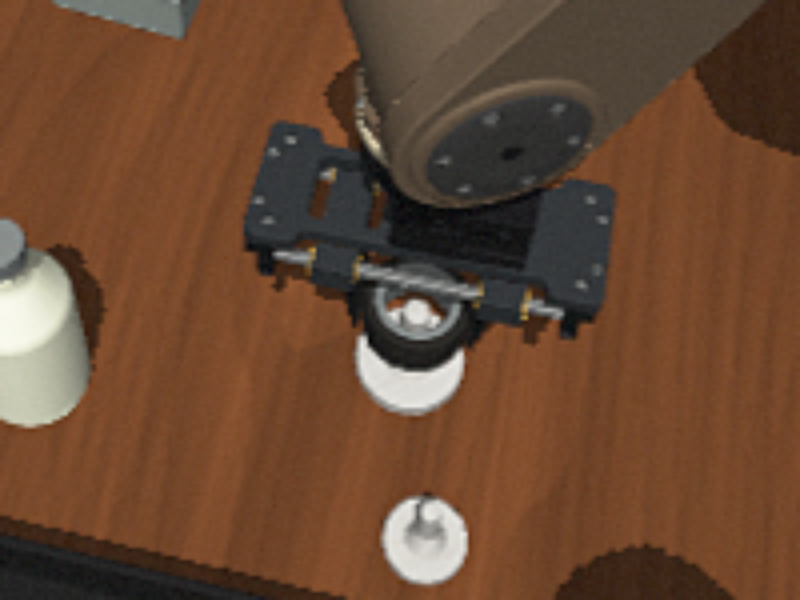

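The shaft top shows inside the bore at crop pixel (417,312), nearly centred, and there is no contact force. I lower the rest of the way and let go.

Call:
arm_command:
  motion: [-1,0,0.5,10,0,0,0,-1,0,0.5,20,0,0,0,-1,0,0.5,30,0,0,0,-1,0,0.5,36,0,0,0,-1,0,0.5,40,0,0,0,-1,0,0.5,40,0,0,0,-1,0,0.5,40,0,0,0,0.7,0,0.5,40,0,0,0,1,0,0.5,40,0,0,0,1,0,0.5,40,0,0,0,1,0,0.5,40,0,0,0,1,0,0.5,40,0,0,0,1,0,0.5,40,0,0,0]

```text
t: 8.45
eef_pos: [444.7, 307.6, 20.7]
tcp_rot: [-3.141, -0.0, -0.001]
ft_force: [-0.3, 0.2, -0.2]
opening: 0.994
```

Call:
arm_command:
  motion: [1,0,0,-20,0,0,0,1,0,0,-50,0,0,0,1,0,0,-90,0,0,0,1,0,-45,-130,0,0,0,1,40,-40,-170,0,0,0,1,80,10,-170,0,0,0,1,130,60,-170,0,0,0,1,160,100,-170,0,0,0,1,160,100,-170,0,0,0,1,160,100,-170,0,0,0]

```text
t: 9.45
eef_pos: [607.2, 203.7, 190.3]
tcp_rot: [3.141, -0.001, -0.005]
ft_force: [-0.3, 0.7, -0.5]
opening: 0.999
```

```bash
python3 - <<'E'
from fit import *
go(444.5,307,46)
ims=[]
for n,(u,v) in (('side',(342,290)),('top',(223,240))):
    p,d,W=cloud(n); im=p[:,:,::-1]; cv2.imwrite(f'pics/{n}6.png',im); np.save(f'pics/{n}6.npy',W)
    ims.append(cv2.resize(im[v-40:v+40,u-40:u+40],None,fx=5,fy=5))
    R=W[v-30:v+30,u-30:u+30].reshape(-1,3);print(np.histogram(R[:,2],np.arange(-2,82,4)))
    q=R[(R[:,2]>38)&(R[:,2]<46)]; print(n,q.min(0),q.max(0),cv2.minEnclosingCircle(q[:,:2].astype(np.float32)))
    q=R[(R[:,2]>62)]; print(n,'top',np.median(q,0))
cv2.imwrite('pics/c6.png',np.hstack(ims))
E
```

```text
t 9.45 at [607.2 203.7 190.3] [ 3.141e+00 -1.000e-03 -5.000e-03] open 0.999 F [-0.3  0.7 -0.5]
shift [-163.4 -102.6  144.2] turn [ 0.02 -0.04 -0.29]
(array([2178,  122,  160,   87,   47,   42,   54,   35,   27,   39,  230,
         78,    8,    5,    5,    5,    8,   29,    4,    0]), array([-2,  2,  6, 10, 14, 18, 22, 26, 30, 34, 38, 42, 46, 50, 54, 58, 62,
       66, 70, 74, 78]))
side [416.85271841 278.70666696  38.09355219] [473.93319887 337.06349251  45.47251727] ((445.3846740722656, 307.2955322265625), 30.045251846313477)
side top [444.74629651 308.64940519  68.31007155]
(array([0, 0, 0, 0, 0, 0, 0, 0, 0, 0, 0, 0, 0, 0, 0, 0, 0, 0, 0, 0]), array([-2,  2,  6, 10, 14, 18, 22, 26, 30, 34, 38, 42, 46, 50, 54, 58, 62,
       66, 70, 74, 78]))Traceback (most recent call last):
  File "<stdin>", line 8, in <module>
    return umr_minimum(a, axis, None, out, keepdims, initial, where)
ValueError: zero-size array to reduction operation minimum which has no identity
```

```bash
python3 - <<'E'
import cv2
im=cv2.imread('pics/side6.png');cv2.imwrite('pics/c6.png',cv2.resize(im[240:350,280:400],None,fx=5,fy=5))
E
```

```text
(no output)
```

View pics/c6.png

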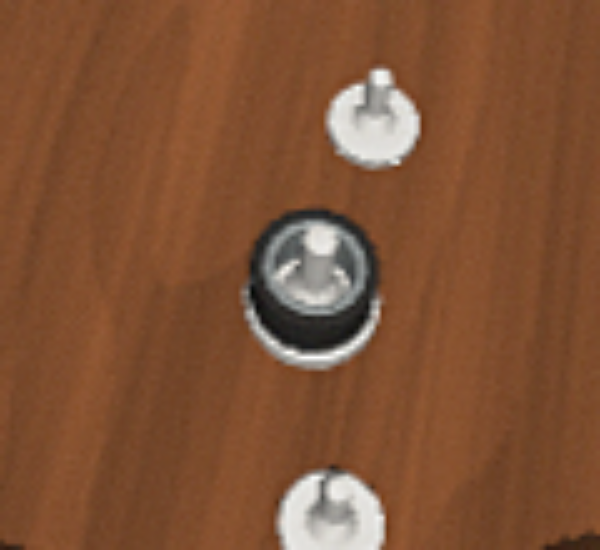

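The side view shows the roller flat on the foot: its top is at z≈42, centred at (445,307), with the shaft standing inside at crop pixel (320,250). Now I grip the shaft.

Call:
arm_command:
  motion: [1,-40,-25,0,0,0,0,1,-80,-50,0,0,0,0,1,-120,-75,10,0,0,0,1,-150,-94,20,0,0,0,1,-160,-100,50,0,0,0,1,-160,-100,80,0,0,0,1,-160,-100,110,0,0,0,1,-160,-100,130,0,0,0,1,-160,-100,140,0,0,0,1,-160,-100,144,0,0,0,1,-160,-100,144,0,0,0,-1,-160,-100,144,0,0,0,-1,-160,-100,144,0,0,0,-1,-160,-100,144,0,0,0,-1,-160,-100,144,0,0,0,-1,-160,-100,144,0,0,0,-1,-160,-100,144,0,0,0,-1,-160,-100,144,0,0,0,-1,-160,-100,144,0,0,0,-1,-160,-100,144,0,0,0]

```text
t: 11.55
eef_pos: [444.7, 307.6, 46.6]
tcp_rot: [-3.142, -0.0, -0.001]
ft_force: [1.0, -0.1, -0.5]
opening: 0.298
```

```bash
python3 - <<'E'
from fit import *
p,d,W=cloud('side'); im=p[:,:,::-1]
cv2.imwrite('pics/s7.png',cv2.resize(im[210:360,240:440],None,fx=4,fy=4))
go(680,-22,130)
E
```

```text
t 11.6 at [444.7 307.6  46.6] [-3.142e+00  0.000e+00 -1.000e-03] open 0.257 F [-0.2 -0.  -0.2]
shift [235.6 329.4 -83.4] turn [-0.    0.   -0.05]
```

View pics/s7.png

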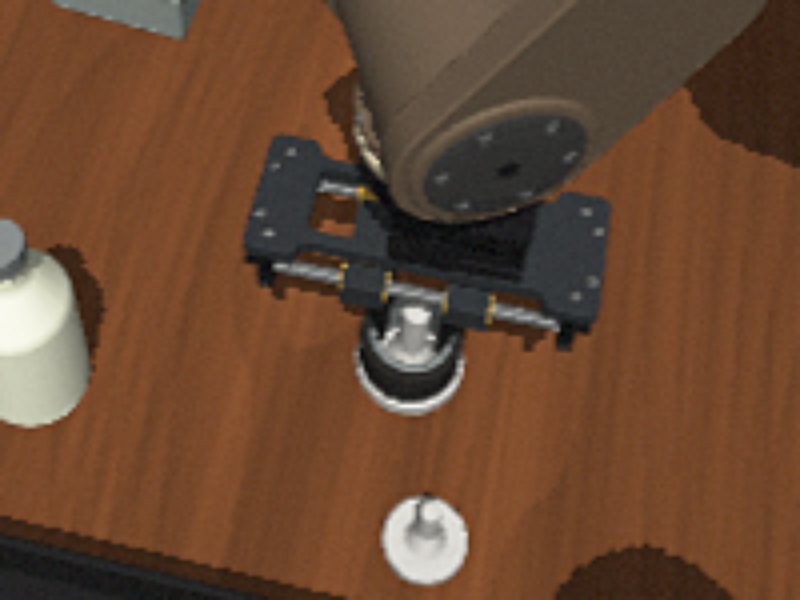

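The fingers are still closing, at 0.257, and need about 0.17 for the shaft.

Call:
arm_command:
  motion: [-1,0,0,0,0,0,0,-1,0,0,0,0,0,0,-1,0,0,0,0,0,0,-1,0,0,0,0,0,0,-1,0,0,0,0,0,0,-1,0,0,0,0,0,0]

```text
t: 12.2
eef_pos: [444.5, 307.6, 46.6]
tcp_rot: [3.141, 0.0, -0.001]
ft_force: [-1.2, 0.1, -1.7]
opening: 0.162
```

Call:
arm_command:
  motion: [-1,0,0,-5,0,0,0,-1,0,0,-15,0,0,0,-1,0,0,-25,0,0,0,-1,0,0,-40,0,0,0,-1,0,0,-55,0,0,0,-1,0,0,-70,0,0,0,-1,0,0,-85,0,0,0,-1,0,0,-85,0,0,0,-1,0,0,-85,0,0,0]

```text
t: 13.1
eef_pos: [444.7, 307.6, 132.0]
tcp_rot: [-3.141, -0.001, -0.001]
ft_force: [0.6, 0.4, -3.6]
opening: 0.16
```

```bash
python3 - <<'E'
from fit import *
p,d,W=cloud('side'); im=p[:,:,::-1]
cv2.imwrite('pics/s8.png',cv2.resize(im[180:330,240:440],None,fx=4,fy=4))
go(680,-22,132)
E
```

```text
t 13.15 at [444.4 307.5 131.5] [ 3.142e+00  0.000e+00 -1.000e-03] open 0.163 F [-0.7  0.7 -3.9]
shift [235.8 329.3  -0.6] turn [ 0.    0.01 -0.05]
```

View pics/s8.png

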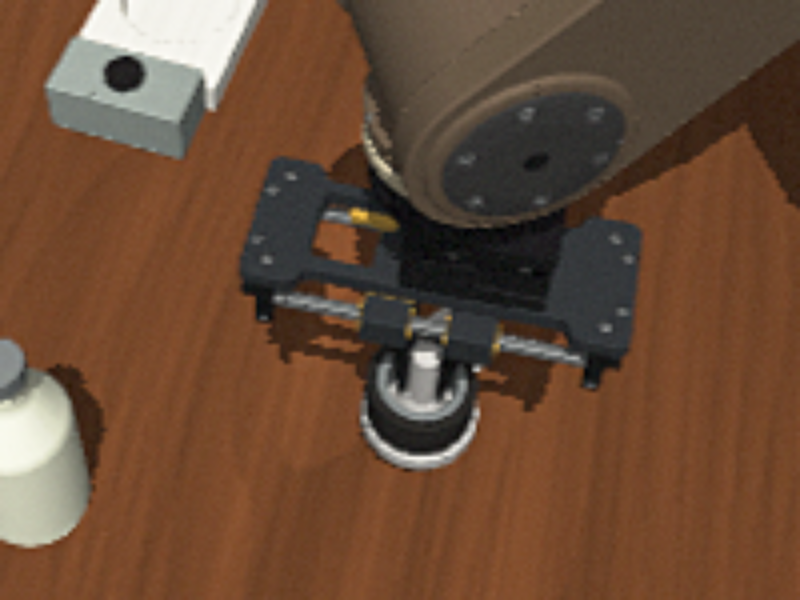

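The pair is up, with 3.9 N on the wrist matching 390 g. I carry it to above the recess gently.

Call:
arm_command:
  motion: [-1,6,8,0,0,0,0,-1,18,24,0,0,0,0,-1,36,49,0,0,0,0,-1,54,75,0,0,0,0,-1,72,100,0,0,0,0,-1,90,126,0,0,0,0,-1,108,151,0,0,0,0,-1,126,177,0,0,0,0,-1,144,202,0,0,0,0,-1,162,228,0,0,0,0,-1,180,253,0,0,0,0,-1,198,278,0,0,0,0,-1,213,300,0,0,0,0,-1,225,316,0,0,0,0,-1,232,325,0,0,0,0,-1,235.5,329.5,0,0,0,0,-1,235.5,329.5,0,0,0,0,-1,235.5,329.5,0,0,0,0]

```text
t: 14.95
eef_pos: [679.4, -21.5, 131.5]
tcp_rot: [-3.141, 0.001, -0.0]
ft_force: [0.4, -0.5, -3.0]
opening: 0.159
```

```bash
python3 - <<'E'
from fit import *
ims=[]
for n,(u,v) in (('side',(275,160)),('top',(348,172))):
    p,d,W=cloud(n); im=p[:,:,::-1]; im[0,0]
    ims.append(cv2.resize(im[v-50:v+50,u-40:u+40],None,fx=5,fy=5))
cv2.imwrite('pics/c9.png',np.hstack(ims))
go(680,-22,57)
E
```

```text
t 15.05 at [679.5 -21.3 131.7] [-3.141  0.     0.   ] open 0.16 F [-0.8  0.1 -2.7]
shift [ 0.5  0.7 74.7] turn [-0.01  0.01  0.  ]
```

View pics/c9.png

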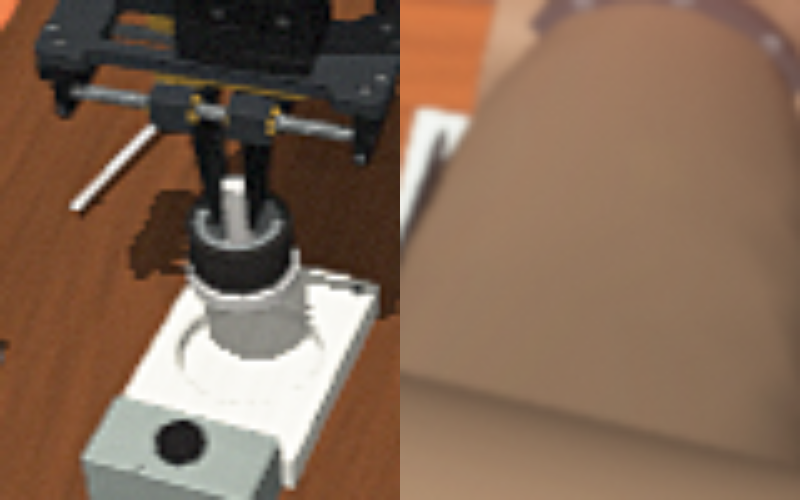

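The pair hangs upright over the recess. I lower it partway first and check.

Call:
arm_command:
  motion: [-1,0.5,0.5,10,0,0,0,-1,0.5,0.5,25,0,0,0,-1,0.5,0.5,40,0,0,0,-1,0.5,0.5,50,0,0,0,-1,0.5,0.5,57,0,0,0,-1,0.5,0.5,60,0,0,0,-1,0.5,0.5,60,0,0,0]

```text
t: 15.75
eef_pos: [680.4, -22.6, 71.3]
tcp_rot: [-3.141, 0.0, -0.001]
ft_force: [0.7, -0.6, -3.2]
opening: 0.16
```

```bash
python3 - <<'E'
from fit import *
p,d,W=cloud('side'); im=p[:,:,::-1]
cv2.imwrite('pics/s10.png',cv2.resize(im[130:230,220:340],None,fx=6,fy=6))
go(680,-22,57)
E
```

```text
t 15.8 at [680.6 -22.6  71.7] [-3.142e+00 -0.000e+00 -1.000e-03] open 0.159 F [-0.5 -0.2 -4.5]
shift [-0.6 -0.6 14.7] turn [-0.   -0.02 -0.05]
```

View pics/s10.png

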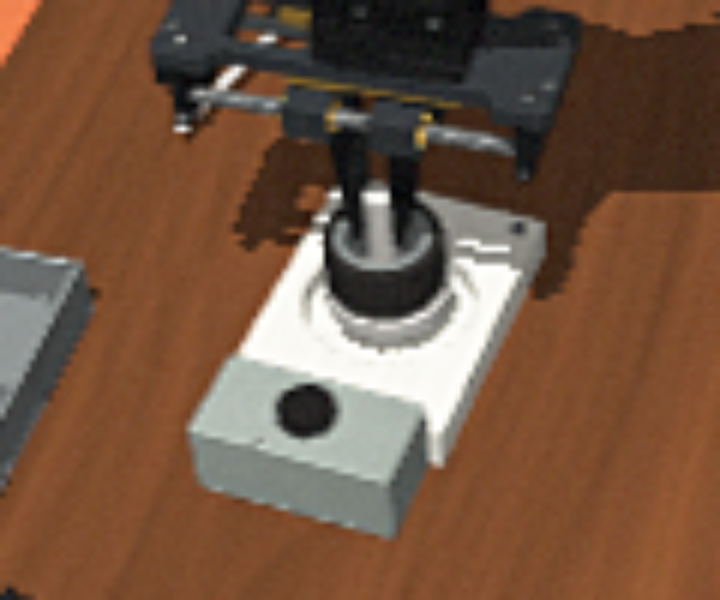

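The foot sits centred over the recess at about crop pixel (390,320). I lower the last 15 mm and let go.

Call:
arm_command:
  motion: [-1,0,0,4,0,0,0,-1,0,0,8,0,0,0,-1,0,0,11,0,0,0,-1,0,0,13,0,0,0,-1,0,0,14.5,0,0,0,-1,0,0,14.5,0,0,0,-1,0,0,14.5,0,0,0]

```text
t: 16.5
eef_pos: [680.5, -22.6, 57.2]
tcp_rot: [-3.142, -0.0, -0.001]
ft_force: [0.8, 0.2, -2.7]
opening: 0.165
```

Call:
arm_command:
  motion: [-1,0,0,0.5,0,0,0,-1,0,0,0.5,0,0,0,0,0,0,0.5,0,0,0,1,0,0,0.5,0,0,0,1,0,0,0.5,0,0,0,1,0,0,0.5,0,0,0,1,0,0,0.5,0,0,0,1,0,0,0.5,0,0,0,1,0,0,0.5,0,0,0,1,0,0,0.5,0,0,0]

```text
t: 17.5
eef_pos: [680.4, -22.6, 56.6]
tcp_rot: [-3.142, -0.0, -0.001]
ft_force: [-0.0, 0.5, -0.3]
opening: 0.772
```

Call:
arm_command:
  motion: [1,0,0,-20,0,0,0,1,0,0,-50,0,0,0,1,0,0,-90,0,0,0,1,0,0,-120,0,0,0,1,-40,20,-140,0,0,0,1,-80,60,-140,0,0,0,1,-120,100,-140,0,0,0,1,-150,140,-140,0,0,0,1,-180,180,-140,0,0,0,1,-200,220,-140,0,0,0,1,-200,260,-140,0,0,0,1,-200,260,-140,0,0,0,1,-200,260,-140,0,0,0]

```text
t: 18.8
eef_pos: [479.8, -283.1, 196.4]
tcp_rot: [-3.141, 0.0, -0.003]
ft_force: [-0.3, 0.7, 0.2]
opening: 0.998
```

```bash
python3 - <<'E'
from fit import *
go(680,-22,57)
ims=[]
for n,(u,v) in (('side',(283,180)),('top',(348,172))):
    p,d,W=cloud(n); im=p[:,:,::-1]
    ims.append(cv2.resize(im[v-50:v+50,u-40:u+40],None,fx=5,fy=5))
    R=W[v-40:v+40,u-40:u+40].reshape(-1,3); R=R[np.hypot(R[:,0]-680,R[:,1]+22)<50]
    q=R[(R[:,2]>47)&(R[:,2]<57)]; print(n,'roller top',np.median(q[:,2]),cv2.minEnclosingCircle(q[:,:2].astype(np.float32)))
    q=R[R[:,2]>72]; print(n,'shaft top',np.median(q,0),len(q))
cv2.imwrite('pics/c11.png',np.hstack(ims))
E
```

```text
t 18.8 at [ 479.8 -283.1  196.4] [-3.141e+00  0.000e+00 -3.000e-03] open 0.998 F [-0.3  0.7  0.2]
shift [ 199.5 -261.6  139.5] turn [-0.02  0.01 -0.17]
side roller top 50.72775020605047 ((681.80810546875, -22.462188720703125), 30.966522216796875)
side shaft top [680.13205267 -20.45434177  77.81184201] 26
top roller top 52.21328844469974 ((680.4185180664062, -23.07606315612793), 30.25490379333496)
top shaft top [679.42775427 -22.25751337  79.68227075] 30
```

View pics/c11.png

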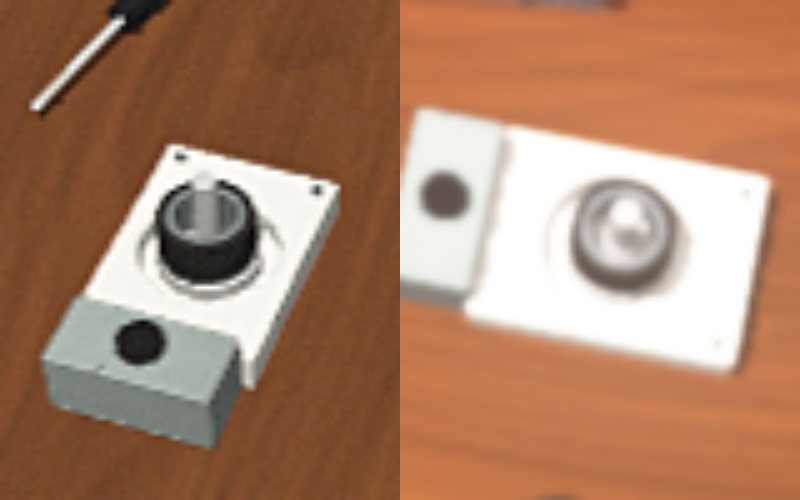

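Both views agree. The roller top is at about 52 mm, the shaft top at about 80 mm, and the pair stands upright within 2 mm of the recess centre, with nothing touching it.

```bash
python3 -c "
from cell import env
print(env.job_done())"
```

```text
the job is handed in; nothing more can be done
None
```

The open-bored roller is home on the large spindle's foot, and the pair now stands in the recess of the test stand, let go. I handed it in after about 19 s; no verdict is reported.

- **Roller on the spindle:** before lifting, the side view showed the roller flat on the foot, its top at z ≈ 42 mm. My measurement in the top view failed at this point because there was no depth there, so this rests on one camera.
- **Lift:** the pair came up together, foot about 85 mm above the table. The wrist force of about 3.9 N matched the combined 390 g.
- **In the recess:** the two cameras put the roller top at 51–52 mm (expected 52) and the shaft top at 78–80 mm (expected 80). The roller and the shaft top lie within about 2 mm of the recess centre. The shaft stands upright, and the gripper is open and well clear.
- **Disagreement:** the two cameras differed by 1–2 mm, which is within their calibration.

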